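Hold a tuning fork over the measuring microphone

TASK

Get the measuring microphone ready and present the tuning fork to it. First turn the knurled brass clamp ring of the grey microphone station clockwise by hand until it is tight against its stop (its white mark then faces the white line on the near side of the base). Then pick up the tuning fork by its stem, carry it over the audiometer console and the small things without bumping or shifting any of them, and stop with the weighted ends of its tines hovering centred about 1 cm above the microphone, the fork level and lying along the white lines of the base, never touching the station; finish while still holding it there, steady.

Things in the scene. Friction and masses are not known exactly. Their poses are not given: they have to be found in the camera images.
- tuning_fork: Aluminium fork lying flat on the black desk mat (4 mm thick), 182 x 34 x 13 mm, about 0.11 kg. Origin under its middle; +x to the tine ends, z up. Round stem 9 mm thick at x = -91 to -24 mm, its axis 6 mm above the underside; yoke 26 mm wide at x = -24 to -10; two tines to x = 91, with weights (34 mm wide overall, the underside's lowest part) at x = 71 to 87. Centre of mass near x = +19
- fork_tip (a point): Point on the fork between the two weights at the level of the fork's underside, 79 mm along +x from the fork's origin; this point goes above the microphone
- fork_stem (a point): Grip point on the centre line of the stem, 45 mm along -x from the fork's origin and 6 mm above its underside; close the fingers along the fork's y
- mic_station: Fixed microphone station: grey base 100 x 80 mm (x, y), top 26 mm above the desk, with brass clamp ring and a steel microphone capsule 19 mm in diameter above it. Origin on the desk under the base's centre, on the vertical axis of ring and microphone; z up. White lines on the base run along x on both sides of the ring; the near end is -x. Cable socket at +x, to x = 64 mm
- mic_top (a point): Centre of the microphone's flat top, 64 mm above the desk, the highest point of the station
- clamp_ring (a joint): Angle (rad) of the captive knurled brass ring, 44 mm in diameter, 35 to 56 mm above the desk, on the station's vertical axis. Grows clockwise seen from above, 1.6 is the tight stop. Light friction (0.05 N m); it does not rise and stays where left. A white mark on it points to the station's -x at 1.6
- audiometer: Fixed beige and blue audiometer console between the fork and the station, about 400 mm wide (its y) and 270 mm deep (its x), at most 100 mm high, at the rear. Origin under its middle; an obstacle to carry over
- glue_stick: Loose bystander: white upright glue stick, 27 mm in diameter, 88 mm tall, beside the station. Origin under its centre
- tip_jar: Loose bystander: jar of foam ear tips with a white lid, 49 mm in diameter, 57 mm tall, beside the station. Origin under its centre
- ear_bulb: Loose bystander: small white rubber bulb with red cap, 27 mm in diameter, 36 mm tall, beside the station. Origin under its centre

How it is judged (in metres and radians):
On the way, in this order (a step that is already met when the one before it is completed fails the run):
1. the clamp ring is turned tight (value of joint clamp_ring above 1.45 rad), for 0.2 s.
2. the fork is lifted off the desk in the gripper (height (world z) of tuning_fork above 0.04 m and contact force between the fingers and tuning_fork above 1 N), for 0.2 s.
At the end, for the whole second after the job is handed in: Ring within 0.15 rad of its stop; fork at rest, held in the fingers by its stem, the middle of its weighted ends within 9 mm of the microphone's axis and 3 to 18 mm above its top, level and along the white lines (either way round) within 0.15 rad, not touching the station (value of joint clamp_ring above 1.45 rad and horizontal distance between fork_tip and mic_top below 0.009 m and z of fork_tip in the frame of mic_top between 0.003 and 0.018 m and angle between tuning_fork's own z axis and vertical below 0.15 rad and angle between the x axis of tuning_fork and the x axis of mic_station, either way round below 0.15 rad and x of the grasp point in the frame of tuning_fork below -0.018 m and contact force between the fingers and tuning_fork above 1 N and contact force between tuning_fork and mic_station below 0.1 N and linear speed of tuning_fork below 0.02 m/s); the arm keeps its last pose, push and grip.
It fails at once if the fork touches the microphone station (contact force between tuning_fork and mic_station above 1 N).
It fails at once if the fork bumps the audiometer (contact force between tuning_fork and audiometer above 1 N).
It fails at once if the glue stick is shifted or knocked over (distance of glue_stick from where it was at the start of the episode above 0.02 m or angle between glue_stick's own z axis and vertical above 0.4 rad).
It fails at once if the jar is shifted or knocked over (distance of tip_jar from where it was at the start of the episode above 0.02 m or angle between tip_jar's own z axis and vertical above 0.4 rad).
It fails at once if the ear bulb is shifted or knocked over (distance of ear_bulb from where it was at the start of the episode above 0.02 m or angle between ear_bulb's own z axis and vertical above 0.4 rad).
It also fails if it takes over 59 s, if anything falls off the work surface, if the arm or the gripper's body presses on something with over 40 N, if the wrist force passes 120 N, or if a joint passes its speed limit or range.

ROBOT

A 6-joint arm with a two-finger parallel gripper is mounted at the origin on a cart in front of the work surface, level with it; the furniture and walls round the work are solid. World frame = base frame: x ahead of the robot, y to its left, z up, the work surface at z = 0. Lengths are in m, angles in degrees, forces in N, time in s.
With the tool pointing down it reaches from about 0.4 to 0.825 m from the base axis. Payload 7 kg.
Tool frame: the origin (TCP) lies midway between the tips of the shut fingers; the grasp point (between the pads) lies r.grip_depth behind it (r.grip_depth is the distance from the TCP to the grasp point, in m); z points along the fingers, y is the line along which they close (so a half turn about z gives the same grasp; the last joint's range is limited). The gripper opens to 88 mm and grips with 3 to 60 N. Pads are 19 mm wide; open, the fingers measure 130 mm over their backs; the gripper's body (78 mm by 193 mm) begins 47 mm behind the grasp point.
Start: joints at [90.075, 20.546, 0.682, 0, -70.136, -16.507], TCP at [0.191, 0.647, 0.227] pointing down, gripper open.
Joint ranges: [-176.03, 176.03], [-82.01, 121.73], [-58.28, 71.71], [-173.87, 95.51], [-174.79, -0.11], [-173.66, 173.66]. Speed limits (degrees/s): [136.94, 136.94, 172.46, 180, 180, 180].

INTERFACE

Orientations are given as [roll, pitch, yaw] about the fixed x, y, z axes, in that order (R = Rz(yaw) Ry(pitch) Rx(roll)).
In Python, from plant import r gives the robot as it stands.
- The arm moves only by the shell command python3 drive.py 'ROWS' [OPENING] [FORCE]. ROWS is a JSON list of rows, 1 to 12 of them, each of 6 numbers: dx, dy, dz in m, then a rotation vector rx, ry, rz in degrees; each row is the pose to reach, as a shift and turn from the pose commanded when the command began, along the tool's axes at that moment; what a row does not reach only later rows make up. A row lasts 1/12 s, in which the tool goes at most 0.0417 m and 7.16 degrees, less where a joint would pass 70% of its speed; a pose out of reach is approached as far as the arm can. OPENING is the finger opening in m, set as the command begins (- or left out keeps the last). The fingers move at their own pace and stop on an object; FORCE is the grip in N (left out, the last holds). Time passes only in rows, so rows that do not move let the fingers close. It prints the time, the measured TCP pose, the force, the opening and the grip force at its end.
- r.get_state(): the state, without advancing time (a new reading comes with each control period).
- r.capture(name): name is "scene" or "top" or "wrist"; returns a dict with "frame" (480x640x3 uint8, red, green, blue), "z_map" (480x640 float32, m along the optical axis (not along the pixel's ray), 0 where there is no reading), "fx", "fy", "cx", "cy" (pixels), "D" ([k1, k2, p1, p2, k3] as OpenCV has them; the pictures are not rectified), "cam_to_world" (4x4, takes a point from camera to world coordinates). Camera axes: x right, y down, z forward; pixel columns grow to the right and rows downward; lengths in m; the calibration is good to about 2 mm. A picture is of the moment at which its call begins.
- r.close_job(): hands the job in; it is judged then, once.
The state is a dict: "time_s": time; "joints": joint angles; "qd": joint speeds; "joint_torque": joint torques, N m; "tcp_pos": TCP position; "eef_rot": TCP orientation; "contact_force": force on the tool from outside, world axes, zero at the start; "moment": the same for the moment, N m; "gripper_width": finger opening in m; "gripper_force": force on a finger pad.
Only numpy, scipy, OpenCV 4.12 (cv2) and the standard library are available. Lean on these libraries where they do the work, as an engineer would, in place of code of your own. Each camera call takes 0.05 s, during which the arm holds its last target. There are 200 camera calls.

## Working session

There is one attempt and no reset: what is moved stays moved. The work goes in short steps, Python scripts to look and compute and a shell command to move; the robot and the scene stay as the last step left them, time stands still between calls to the robot, and variables do not carry over. Pictures are saved under pics/ and viewed, at most 10 in all, crops included, and the job is handed in when it is done.

```bash
ls; mkdir -p pics
cat > h.py <<'E'
import numpy as np, cv2, pickle
from plant import r
def cap(n,save=None):
    c=r.capture(n)
    if save: cv2.imwrite(f'pics/{save}.png',cv2.cvtColor(c['frame'],cv2.COLOR_RGB2BGR)); pickle.dump(c,open(f'pics/{save}.pkl','wb'))
    return c
def K(c): return np.array([[c['fx'],0,c['cx']],[0,c['fy'],c['cy']],[0,0,1.]])
def ray(c,uv):
    p=cv2.undistortPoints(np.array(uv,float).reshape(-1,1,2),K(c),np.array(c['D'])).reshape(-1,2)
    T=np.array(c['cam_to_world']); d=np.c_[p,np.ones(len(p))]@T[:3,:3].T
    return T[:3,3],d
def onz(c,uv,z):
    o,d=ray(c,uv); return o+d*((z-o[2])/d[:,2])[:,None]
def depthpts(c,uv):
    o,d=ray(c,uv); uv=np.array(uv).reshape(-1,2).astype(int); return o+d*c['z_map'][uv[:,1],uv[:,0]][:,None]
E
python3 - <<'E'
from h import *
for n in('scene','top','wrist'):
    c=cap(n,n+'0'); print(n,np.round(np.array(c['cam_to_world']),3).tolist(),c['fx'])
print(r.get_state(),r.grip_depth)
E
```

```text
drive.py
pics
plant.py
scene [[0.625, -0.55, 0.554, -0.437], [-0.78, -0.423, 0.461, -0.802], [-0.02, -0.72, -0.693, 1.224], [0.0, 0.0, 0.0, 1.0]] 557.787976350233
top [[0.018, -0.983, 0.185, 0.193], [-1.0, -0.021, -0.013, -0.025], [0.017, -0.185, -0.983, 1.574], [0.0, 0.0, 0.0, 1.0]] 529.7098235763792
wrist [[-0.283, -0.926, -0.248, 0.257], [-0.959, 0.274, 0.072, 0.627], [0.001, 0.259, -0.966, 0.384], [0.0, 0.0, 0.0, 1.0]] 385.4075379135867
{'time_s': 0.15, 'joints': array([ 9.00747180e+01,  2.05817792e+01,  6.44454013e-01, -1.51864728e-02,
       -7.01361703e+01, -1.65052649e+01]), 'qd': array([ 0.0020975 , -0.1025331 ,  0.10145255,  0.11801144,  0.02492873,
       -0.04229575]), 'joint_torque': array([ 7.92725041e-04, -5.83275104e+01,  2.93295586e+01,  7.00115517e+00,
        8.81895307e-03, -1.01608318e-04]), 'tcp_pos': array([0.19086211, 0.64705072, 0.22582833]), 'eef_rot': array([ 1.79925476e+02, -7.19247573e-03, -1.64357115e+01]), 'contact_force': array([-0.65705393,  0.55412327,  0.49781233]), 'moment': array([-0.02086237,  0.00066942, -0.02189577]), 'gripper_force': 0.0, 'gripper_width': 0.0875093354131982} 0.0188
```

View pics/top0.png

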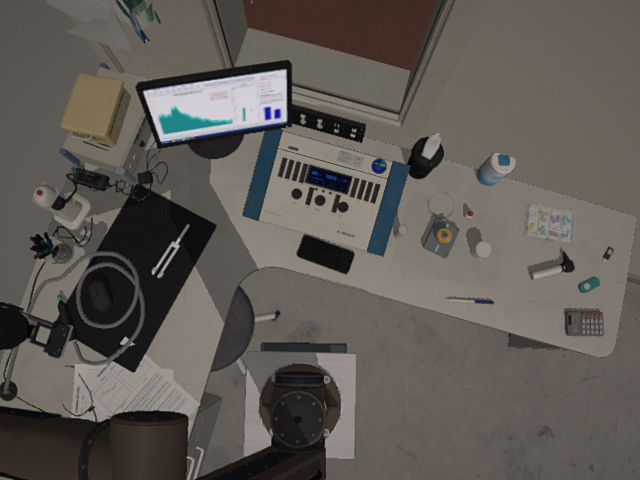

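View pics/scene0.png

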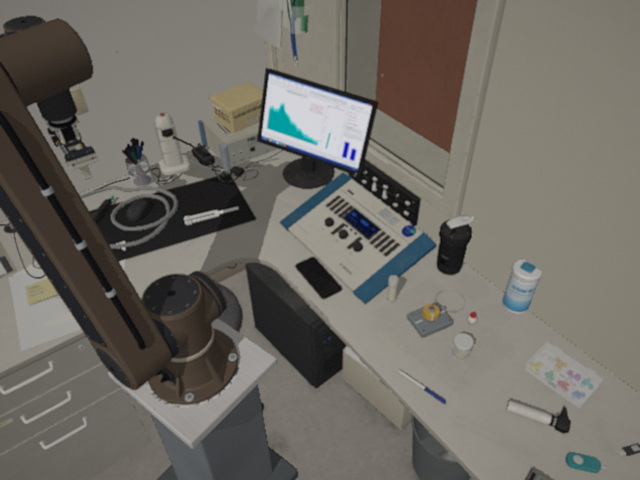

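The top view shows the fork near (170,250), the station at (440,237), the glue stick at (402,230), the jar at (480,245) and the bulb at (468,212). In the scene view the station is at (430,317) and the fork at (212,214).

Run:
```python
from h import *
t=pickle.load(open('pics/top0.pkl','rb'));s=pickle.load(open('pics/scene0.pkl','rb'))
def crop(c,x,y): return cv2.resize(c['frame'][y-37:y+38,x-50:x+50],(400,300),interpolation=cv2.INTER_CUBIC)
im=np.vstack([np.hstack([crop(t,170,250),crop(t,442,237)]),np.hstack([crop(s,212,214),crop(s,430,317)])])
cv2.imwrite('pics/comp.png',im[:,:,::-1])
print('fork',onz(t,[(153,275),(187,228)],.01).round(3).tolist(), onz(s,[(185,220),(240,208)],.01).round(3).tolist())
print('fork depth',depthpts(t,[(170,250),(160,262)]).round(3).tolist())
print('st',onz(t,[(444,236)],.05).round(3),onz(s,[(431,310)],.06).round(3),depthpts(t,[(444,236)]).round(3))
for n,p,z in(('glue',(402,228),.088),('jar',(482,249),.057),('bulb',(470,211),.036)): print(n,onz(t,[p],z).round(3),depthpts(t,[p]).round(3))
```

```text
fork [[0.363, 0.446, 0.01], [0.508, 0.352, 0.01]] [[0.366, 0.443, 0.01], [0.522, 0.342, 0.01]]
fork depth [[0.441, 0.402, 0.001], [0.403, 0.428, 0.009]]
st [[ 0.492 -0.416  0.05 ]] [[ 0.489 -0.416  0.06 ]] [[ 0.49  -0.413  0.061]]
glue [[ 0.506 -0.284  0.088]] [[ 0.505 -0.284  0.09 ]]
jar [[ 0.454 -0.527  0.057]] [[ 0.455 -0.528  0.054]]
bulb [[ 0.574 -0.502  0.036]] [[ 0.573 -0.501  0.037]]
```

View pics/comp.png

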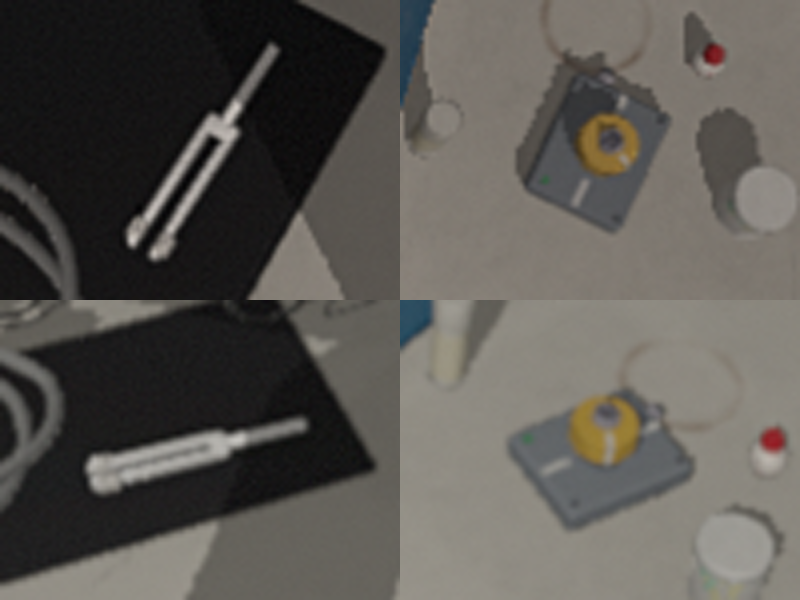

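```bash
cat >> h.py <<'E'
from scipy.spatial.transform import Rotation as R
def go(pos,yaw,P=None,Y=None):
    "shift and turn in tool axes from measured (or given) pose to pos,yaw pointing down"
    s=r.get_state(); p=s['tcp_pos'] if P is None else np.array(P); A=R.from_euler('xyz',s['eef_rot'] if Y is None else [180,0,Y],degrees=True)
    B=R.from_euler('xyz',[180,0,yaw],degrees=True)
    d=A.inv().apply(np.array(pos)-p); w=(A.inv()*B).as_rotvec(degrees=True)
    print('row',np.r_[d.round(4),w.round(2)].tolist(),'rows>=',np.linalg.norm(d)/.0417,np.linalg.norm(w)/7.16)
E
python3 - <<'E'
from h import *
go([.5,.2,.23],-20); go([.49,-.414,.2],-30,P=[.5,.2,.23],Y=-20)
t=pickle.load(open('pics/top0.pkl','rb'))
a=onz(t,[(442-50+178/4,237-37+192/4),(442-50+222/4,237-37+102/4)],.026);print(a)
E
```

```text
row [0.423, 0.3413, -0.0037, 0.07, -0.01, 3.56] rows>= 13.03458194953239 0.4979147784830527
row [0.2006, 0.5804, 0.03, -0.0, -0.0, 10.0] rows>= 14.743736041935895 1.3966480446927372
[[ 0.45982639 -0.39853372  0.026     ]
 [ 0.52938769 -0.4338464   0.026     ]]
```

```bash
python3 drive.py '[[0.2,0.16,0,0,0,0],[0.2,0.16,0,0,0,0],[0.2,0.16,0,0,0,0],[0.2,0.16,0,0,0,0],[0.2,0.16,0,0,0,0],[0.2,0.16,0,0,0,0],[0.423,0.341,-0.003,0,0,3.6],[0.423,0.341,-0.003,0,0,3.6],[0.423,0.341,-0.003,0,0,3.6],[0.423,0.341,-0.003,0,0,3.6],[0.423,0.341,-0.003,0,0,3.6],[0.423,0.341,-0.003,0,0,3.6]]' 0.066 10
python3 -c "
from h import *
s=r.get_state();print(s['joints']);go([.49,-.414,.2],-30)"
```

```text
time_s: 1.15
tcp_pos: [0.4762, 0.2345, 0.2293]
eef_rot: [-180.0, -0.0, -20.0]
contact_force: [0.6, 0.5, 0.2]
gripper_width: 0.066
gripper_force: 0.0
[ 4.73919947e+01  6.82026777e+00 -1.72080509e+01 -5.46860464e-03
 -6.59502450e+01  2.25980419e+01]
row [0.2349, 0.6046, 0.0291, -0.02, -0.0, 9.99] rows>= 15.570969011244513 1.3949487567392722
```

```bash
python3 drive.py '[[0.12,0.3,0,0,0,5],[0.12,0.3,0,0,0,5],[0.12,0.3,0,0,0,5],[0.12,0.3,0,0,0,5],[0.12,0.3,0,0,0,5],[0.12,0.3,0,0,0,5],[0.12,0.3,0,0,0,5],[0.21,0.53,0,0,0,10],[0.21,0.53,0,0,0,10],[0.21,0.53,0,0,0,10],[0.21,0.53,0,0,0,10],[0.21,0.53,0,0,0,10]]'
python3 drive.py '[[0.02,0.07,0.03,0,0,0],[0.02,0.07,0.03,0,0,0],[0.02,0.07,0.03,0,0,0],[0.02,0.07,0.03,0,0,0]]'
python3 - <<'E'
from h import *
c=cap('wrist','w1'); print(r.get_state()['joints'].round(1),np.array(c['cam_to_world']).round(3).tolist())
E
```

```text
time_s: 2.15
tcp_pos: [0.4892, -0.2655, 0.2291]
eef_rot: [-180.0, -0.0, -30.0]
contact_force: [1.7, 1.0, 0.6]
gripper_width: 0.0659
gripper_force: 0.0
time_s: 2.48
tcp_pos: [0.4704, -0.3354, 0.1975]
eef_rot: [180.0, 0.2, -30.2]
contact_force: [-0.6, -0.7, 0.8]
gripper_width: 0.066
gripper_force: 0.0
[-16.   12.7 -14.1  -0.  -63.3  75.8] [[-0.504, -0.834, -0.226, 0.531], [-0.864, 0.486, 0.132, -0.371], [0.0, 0.262, -0.965, 0.356], [0.0, 0.0, 0.0, 1.0]]
```

View pics/w1.png

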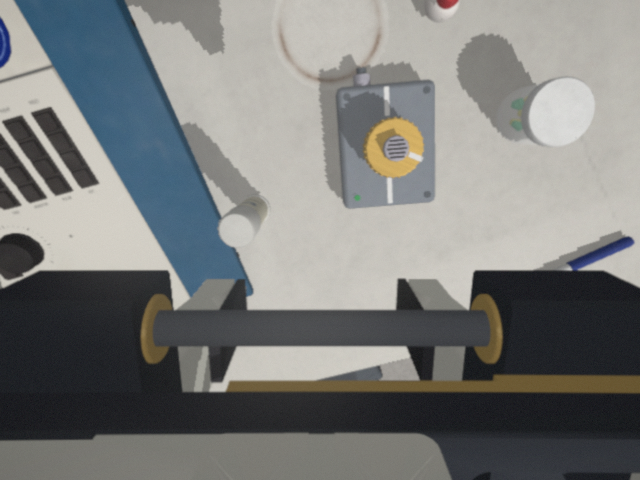

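The wrist view shows the microphone at (397,148), the ring centred at (394,147) with its mark at (416,156), and the white lines at (387,100) and (390,192). The glue stick's top is at (238,230), the jar's at (560,112).

```bash
cat >> h.py <<'E'
def ring(c,lo=(17,110,90),hi=(32,255,255),box=None):
    hsv=cv2.cvtColor(c['frame'],cv2.COLOR_RGB2HSV); m=cv2.inRange(hsv,lo,hi)
    m[265:]=0
    m=cv2.morphologyEx(m,cv2.MORPH_OPEN,np.ones((3,3)))
    cs,_=cv2.findContours(m,cv2.RETR_EXTERNAL,cv2.CHAIN_APPROX_NONE); k=max(cs,key=cv2.contourArea)
    return m,k
E
python3 - <<'E'
from h import *
c=pickle.load(open('pics/w1.pkl','rb'))
m,k=ring(c); print(cv2.boundingRect(k),cv2.fitEllipse(k))
print('mic64',onz(c,[(397,148)],.064), depthpts(c,[(397,148),(397,143),(402,150)]))
L=onz(c,[(387,89),(387,111),(390,182),(390,202)],.026); print(L); d=L[0]-L[3]; print('yaw',np.degrees(np.arctan2(d[1],d[0])))
mk=onz(c,[(416,156)],.056)[0]; print('mark',mk)
# ring top disc via depth
ys,xs=np.mgrid[110:185,360:430]; P=depthpts(c,np.c_[xs.ravel(),ys.ravel()])
for a,b in((.05,.06),(.060,.07),(.02,.03)):
    q=P[(P[:,2]>a)&(P[:,2]<b)]; print(a,len(q),np.median(q[:,2]) if len(q) else 0,(q.max(0)+q.min(0))/2, q.max(0)-q.min(0))
print('glue',onz(c,[(238,230)],.088),'jar',onz(c,[(560,110)],.057))
E
```

```text
(364, 118, 59, 59) ((392.849609375, 146.7626495361328), (53.0077018737793, 56.5281982421875), 33.92076873779297)
mic64 [[ 0.49452345 -0.41441997  0.064     ]] [[ 0.49468172 -0.41422934  0.06527465]
 [ 0.49787068 -0.41581391  0.06553142]
 [ 0.4915152  -0.41679445  0.06492583]]
[[ 0.53465834 -0.43417069  0.026     ]
 [ 0.51987577 -0.42645267  0.026     ]
 [ 0.46775321 -0.40207335  0.026     ]
 [ 0.45249937 -0.39412513  0.026     ]]
yaw -25.98532496718318
mark [ 0.48098638 -0.42535883  0.056     ]
0.05 2232 0.056178368295939335 [ 0.49438664 -0.41413942  0.05501038] [0.04497914 0.04525116 0.00996435]
0.06 518 0.06426914670048758 [ 0.49444416 -0.41395849  0.06353825] [0.01841178 0.01829641 0.0059281 ]
0.02 2383 0.026309800400524663 [ 0.49061794 -0.41763202  0.02661061] [0.08196593 0.07686198 0.00491886]
glue [[ 0.50398124 -0.28656398  0.088     ]] jar [[ 0.45752528 -0.53039567  0.057     ]]
```

```bash
python3 -c "
from h import *
go([.4945,-.4142,.11],-30,P=[.4704,-.3354,.1985],Y=-30)"
python3 drive.py '[[0.06,0.056,0,0,0,0],[0.06,0.056,0,0,0,0],[0.06,0.056,0.04,0,0,0],[0.06,0.056,0.04,0,0,0],[0.06,0.056,0.04,0,0,0]]'
python3 - <<'E'
from h import *
c=cap('wrist','w2')
m,k=ring(c); print(cv2.boundingRect(k))
g=cv2.minEnclosingCircle(k); print(g, onz(c,[g[0]],.05))
x,y,w,h=cv2.boundingRect(k)
ys,xs=np.mgrid[y-5:y+h+5,x-5:x+w+5]; P=depthpts(c,np.c_[xs.ravel(),ys.ravel()])
for a,b in((.05,.06),(.060,.07)):
    q=P[(P[:,2]>a)&(P[:,2]<b)]; print(a,len(q),np.median(q[:,2]) if len(q) else 0,(q.max(0)+q.min(0))/2, q.max(0)-q.min(0))
go([.4945,-.4142,.034],-30)
E
```

```text
row [0.0603, 0.0562, 0.0885, 0.0, 0.0, 0.0] rows>= 2.899844833449375 0.0
time_s: 2.95
tcp_pos: [0.4953, -0.4111, 0.1579]
eef_rot: [180.0, 0.2, -30.0]
contact_force: [-1.2, 0.2, 1.4]
gripper_width: 0.0659
gripper_force: 0.0
(295, 203, 61, 62)
((325.0, 234.48361206054688), 31.49957847595215) [[ 0.49502442 -0.41435225  0.05      ]]
0.05 2477 0.0561948869963147 [ 0.49449274 -0.41419967  0.05504641] [0.04506579 0.04518739 0.00987758]
0.06 586 0.06421899963612912 [ 0.49469907 -0.41439459  0.06331084] [0.01804971 0.01830241 0.00660423]
row [-0.0001, 0.0031, 0.1259, 0.03, 0.04, 0.07] rows>= 3.020115003258946 0.011660094315499497
```

```bash
python3 drive.py '[[0,0.003,0.02,0,0,0],[0,0.003,0.045,0,0,0],[0,0.003,0.07,0,0,0],[0,0.003,0.095,0,0,0],[0,0.003,0.112,0,0,0],[0,0.003,0.12,0,0,0],[0,0.003,0.124,0,0,0],[0,0.003,0.124,0,0,0]]'
python3 -c "
from h import *
go([.4945,-.4142,.034],-30)"
```

```text
time_s: 3.67
tcp_pos: [0.4954, -0.4148, 0.0364]
eef_rot: [180.0, -0.1, -30.0]
contact_force: [-0.0, -0.8, 0.9]
gripper_width: 0.0661
gripper_force: 0.0
row [-0.0011, -0.0001, 0.0024, 0.01, -0.08, 0.05] rows>= 0.06305841802757652 0.013391763535342762
```

```bash
python3 drive.py '[[-0.001,0,0.001,0,0,0],[-0.001,0,0.001,0,0,0],[-0.001,0,0.001,0,0,0],[-0.001,0,0.001,0,0,0],[-0.001,0,0.001,0,0,0],[-0.001,0,0.001,0,0,0]]' 0.03 14
python3 drive.py '[[0,0,0,0,0,6],[0,0,0,0,0,12],[0,0,0,0,0,18],[0,0,0,0,0,24],[0,0,0,0,0,30],[0,0,0,0,0,36],[0,0,0,0,0,42],[0,0,0,0,0,48],[0,0,0,0,0,54],[0,0,0,0,0,60],[0,0,0,0,0,63],[0,0,0,0,0,66]]'
python3 -c "
from h import *
print(r.get_state()['moment'])"
python3 drive.py '[[0,0,0,0,0,3],[0,0,0,0,0,6],[0,0,0,0,0,9],[0,0,0,0,0,12],[0,0,0,0,0,12]]'
python3 -c "
from h import *
print(r.get_state()['moment'])"
```

```text
time_s: 4.17
tcp_pos: [0.4946, -0.414, 0.0351]
eef_rot: [-179.9, -0.1, -30.0]
contact_force: [2.0, 6.7, 4.3]
gripper_width: 0.0438
gripper_force: 14.0
time_s: 5.17
tcp_pos: [0.4947, -0.4143, 0.0351]
eef_rot: [-179.9, -0.0, -96.1]
contact_force: [1.2, 1.4, 1.4]
gripper_width: 0.0438
gripper_force: 14.0
[ 0.33071969 -0.3524555   0.36861318]
time_s: 5.58
tcp_pos: [0.4944, -0.415, 0.035]
eef_rot: [-179.9, -0.0, -108.1]
contact_force: [0.2, 0.4, 3.1]
gripper_width: 0.0438
gripper_force: 14.0
[ 0.31236086 -0.51249417  0.17241487]
```

```bash
python3 drive.py '[[0,0,0,0,0,0],[0,0,0,0,0,0],[0,0,0,0,0,0],[0,0,0,0,0,0],[0,0,-0.02,0,0,0],[0,0,-0.05,0,0,0],[0,0,-0.08,0,0,0],[0,0,-0.11,0,0,0],[0,0,-0.14,0,0,0],[0,0,-0.14,0,0,0]]' 0.066
python3 - <<'E'
from h import *
c=cap('wrist','w3'); m,k=ring(c); x,y,w,h=cv2.boundingRect(k); print(x,y,w,h)
cv2.imwrite('pics/w3c.png',cv2.resize(c['frame'][y-40:y+h+40,x-40:x+w+40],None,fx=3,fy=3)[:,:,::-1])
E
```

```text
time_s: 6.42
tcp_pos: [0.4961, -0.4166, 0.1812]
eef_rot: [-179.5, -0.2, -108.0]
contact_force: [1.3, 0.6, 0.5]
gripper_width: 0.066
gripper_force: 0.0
298 204 56 57
```

View pics/w3c.png

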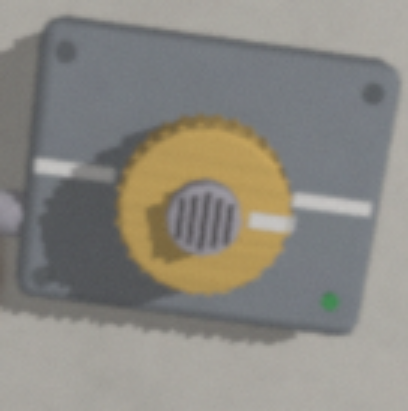

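The crop shows the ring's mark at crop (271,222), facing the near white line at crop (332,206). I'll compute the angle properly.

Run:
```python
from h import *
c=pickle.load(open('pics/w3.pkl','rb')); f=lambda u,v:(258+u/3,164+v/3)
P=depthpts(c,np.array([f(271,222),f(332,206),f(55,165),f(205,217)]));print(P)
a=onz(c,[f(271,222)],.056)[0]; n=onz(c,[f(332,206),f(55,165)],.026)
ys,xs=np.mgrid[199:266,293:359]; Q=depthpts(c,np.c_[xs.ravel(),ys.ravel()])
q=Q[(Q[:,2]>.05)&(Q[:,2]<.06)]; ce=(q.max(0)+q.min(0))/2; print(ce)
ang=lambda d:np.degrees(np.arctan2(d[1],d[0]))
print('mark',ang(a-ce),'line',ang(n[0]-n[1]))
# fork from top+scene
```

```text
[[ 0.47888028 -0.40637633  0.05721613]
 [ 0.46199363 -0.39750798  0.02700279]
 [ 0.53155194 -0.432067    0.02681307]
 [ 0.49373675 -0.41470601  0.06535096]]
[ 0.49439733 -0.4138836   0.05499298]
mark 153.18074425594497 line 153.54860589587003
```

```bash
python3 -c "
from h import *
go([.44,0.0,.24],-70,P=[.4955,-.4160,.1812],Y=-108);go([.43,.36,.22],-33,P=[.44,0,.24],Y=-70)"
```

```text
row [-0.3785, 0.1813, -0.0588, 0.0, 0.0, -38.0] rows>= 10.162708807198205 5.307262569832404
row [-0.3417, -0.1137, 0.02, 0.0, 0.0, -37.0] rows>= 8.649730837828026 5.167597765363126
```

```bash
python3 drive.py '[[0,0,-0.03,0,0,0],[-0.03,0.015,-0.059,0,0,-4],[-0.065,0.031,-0.059,0,0,-8],[-0.1,0.048,-0.059,0,0,-12],[-0.135,0.065,-0.059,0,0,-16],[-0.17,0.082,-0.059,0,0,-20],[-0.205,0.098,-0.059,0,0,-24],[-0.24,0.115,-0.059,0,0,-28],[-0.275,0.132,-0.059,0,0,-32],[-0.31,0.149,-0.059,0,0,-36],[-0.345,0.165,-0.059,0,0,-38],[-0.378,0.181,-0.059,0,0,-38]]'
python3 drive.py '[[-0.035,-0.011,0,0,0,-4],[-0.07,-0.023,0,0,0,-8],[-0.105,-0.035,0,0,0,-12],[-0.14,-0.047,0,0,0,-16],[-0.175,-0.058,0,0,0,-20],[-0.21,-0.07,0,0,0,-24],[-0.245,-0.082,0.01,0,0,-28],[-0.28,-0.093,0.02,0,0,-32],[-0.315,-0.105,0.02,0,0,-36],[-0.342,-0.114,0.02,0,0,-37],[-0.342,-0.114,0.02,0,0,-37],[-0.342,-0.114,0.02,0,0,-37]]'
python3 -c "
from h import *
cap('wrist','w4')"
```

```text
time_s: 7.47
tcp_pos: [0.4373, 0.0025, 0.2325]
eef_rot: [180.0, 0.0, -69.9]
contact_force: [1.4, -0.7, 0.9]
gripper_width: 0.066
gripper_force: 0.0
time_s: 8.47
tcp_pos: [0.428, 0.362, 0.2113]
eef_rot: [179.8, 0.0, -32.9]
contact_force: [0.4, -0.4, -0.7]
gripper_width: 0.0662
gripper_force: 0.0
```

View pics/w4.png

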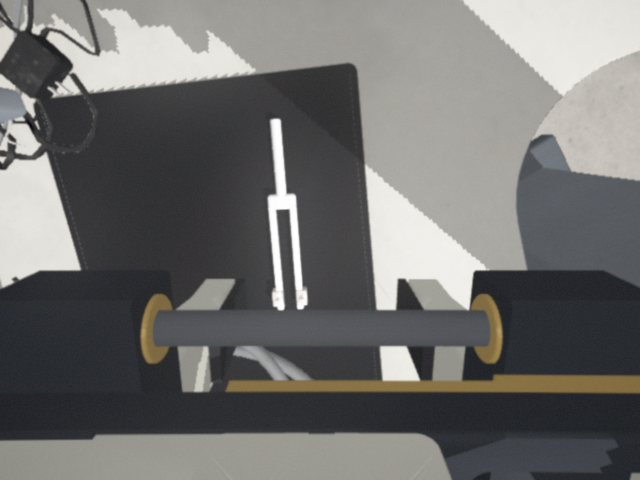

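The whole fork is visible: stem end at (275,120), yoke at (283,200), weights at (278,298) and (300,298). I'll fit the stem axis now, move, then take a second view.

```bash
cat >> h.py <<'E'
def fork(c,box):
    x0,y0,x1,y1=box; g=cv2.cvtColor(c['frame'],cv2.COLOR_RGB2GRAY); m=np.zeros_like(g); m[y0:y1,x0:x1]=(g[y0:y1,x0:x1]>110)*255
    m=cv2.morphologyEx(m,cv2.MORPH_OPEN,np.ones((3,3)))
    n,l,s,_=cv2.connectedComponentsWithStats(m); i=1+np.argmax(s[1:,4]); m=l==i
    rows=np.where(m.any(1))[0]; w=m.sum(1); mid=np.array([[np.where(m[y])[0].mean(),y] for y in rows])
    wd=w[rows]; st=mid[(wd<15)&(mid[:,1]<rows[0]+200)]
    j=np.argmax(wd>16); st=mid[3:j-3]   # stem rows above yoke
    D=depthpts(c,mid[4:j-3].round()); 
    vx,vy,x,y=cv2.fitLine(st.astype(np.float32),cv2.DIST_L2,0,.01,.01).ravel()
    e=[(x+(yy-y)*vx/vy,yy) for yy in (rows[0],rows[j])]
    P=onz(c,e,.011); d=P[0]-P[1]; yaw=np.degrees(np.arctan2(-d[1],-d[0]))
    print('end,yoke px',np.round(e,1).tolist(),'stem top z',np.median(D[:,2]),'P',P.round(4).tolist(),'stem len',np.linalg.norm(d),'fork yaw',yaw)
    f=-d/np.linalg.norm(d); print('grip -45 from end',P[0]+f*.046,'from yoke',P[1]-f*.021); return P,f
E
python3 - <<'E'
from h import *
c=pickle.load(open('pics/w4.pkl','rb')); fork(c,(240,105,320,265))
go([.478,.373,.15],-33)
E
```

```text
end,yoke px [[274.9, 118.0], [281.1, 193.0]] stem top z 0.013661672779929052 P [[0.5212, 0.3497, 0.011], [0.4633, 0.3828, 0.011]] stem len 0.06675966228826155 fork yaw 150.24455513993422
grip -45 from end [0.48127398 0.37249247 0.011     ] from yoke [0.48148263 0.37237319 0.011     ]
row [0.0353, -0.0374, 0.0616, 0.15, 0.01, 0.01] rows>= 1.9241798344934704 0.02108379583569525
```

```bash
python3 -c "
from h import *
go([.4787,.374,.14],-29.8)"
python3 drive.py '[[0.02,-0.02,0.02,0,0,-3],[0.035,-0.037,0.05,0,0,-3],[0.035,-0.037,0.07,0,0,-3],[0.035,-0.037,0.07,0,0,-3],[0.035,-0.037,0.07,0,0,-3]]' 0.05
python3 - <<'E'
from h import *
c=cap('wrist','w5'); print(r.get_state()['tcp_pos'],r.get_state()['eef_rot'])
fork(c,(240,100,400,262)); go([.4787,.374,.14],-29.8)
E
```

```text
row [0.0353, -0.0386, 0.0716, 0.15, 0.02, -3.19] rows>= 2.127089238810135 0.44647022075007436
time_s: 8.93
tcp_pos: [0.478, 0.3712, 0.1423]
eef_rot: [179.8, 0.0, -30.1]
contact_force: [0.4, 0.7, 0.5]
gripper_width: 0.0501
gripper_force: 0.0
[0.47847357 0.37221698 0.14391999] [ 1.79983568e+02 -2.37065689e-02 -3.00724599e+01]
end,yoke px [[347.8, 100.0], [347.8, 100.0]] stem top z 0.0004168374797241525 P [[0.5496, 0.3071, 0.011], [0.5496, 0.3071, 0.011]] stem len 0.0 fork yaw -180.0
grip -45 from end [nan nan nan] from yoke [nan nan nan]
row [-0.0007, -0.0017, 0.0039, 0.02, -0.02, -0.27] rows>= 0.10341480781987963 0.03826618174507806h.py:41: RuntimeWarning: invalid value encountered in divide
  f=-d/np.linalg.norm(d); print('grip -45 from end',P[0]+f*.046,'from yoke',P[1]-f*.021); return P,f
```

Run:
```python
from h import *
c=pickle.load(open('pics/w5.pkl','rb')); fork(c,(285,110,350,264))
cv2.imwrite('pics/w5b.png',c['frame'][:,:,::-1])
```

```text
end,yoke px [[315.7, 167.0], [317.2, 252.0]] stem top z 0.013729034024863002 P [[0.5207, 0.3504, 0.011], [0.4634, 0.3825, 0.011]] stem len 0.06574584422821697 fork yaw 150.75075282999256
grip -45 from end [0.48058044 0.37287115 0.011     ] from yoke [0.4816747  0.37225836 0.011     ]
```

View pics/w5b.png

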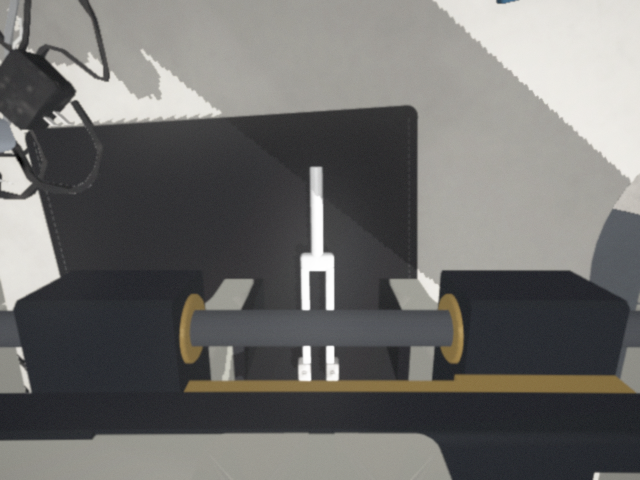

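The view shows the stem from (316,167) to (317,252), between the fingers, and agrees with the first view to within 1 mm.

```bash
python3 drive.py '[[0,-0.0017,0.02,0,0,0],[0,-0.0017,0.05,0,0,0],[0,-0.0017,0.08,0,0,0],[0,-0.0017,0.105,0,0,0],[0,-0.0017,0.12,0,0,0],[0,-0.0017,0.128,0,0,0],[0,-0.0017,0.128,0,0,0],[0,-0.0017,0.128,0,0,0]]'
python3 -c "
from h import *
go([.4785,.374,.006],-29.6)"
```

```text
time_s: 9.65
tcp_pos: [0.4797, 0.3754, 0.0169]
eef_rot: [-179.9, -0.0, -30.0]
contact_force: [0.8, -0.4, 1.4]
gripper_width: 0.05
gripper_force: 0.0
row [-0.0004, 0.0018, 0.0108, -0.12, -0.03, -0.4] rows>= 0.26398350127343156 0.05817470856971011
```

```bash
python3 drive.py '[[0,0.001,0.005,0,0,0],[0,0.001,0.009,0,0,0],[0,0.001,0.0105,0,0,0],[0,0.001,0.0105,0,0,0]]' 
python3 drive.py '[[0,0,0,0,0,0],[0,0,0,0,0,0],[0,0,0,0,0,0],[0,0,0,0,0,0],[0,0,0,0,0,0],[0,0,0,0,0,0],[0,0,0,0,0,0],[0,0,0,0,0,0]]' 0.0 50
```

```text
time_s: 9.98
tcp_pos: [0.4787, 0.3739, 0.0048]
eef_rot: [-180.0, -0.0, -30.0]
contact_force: [0.1, -0.3, -0.3]
gripper_width: 0.0499
gripper_force: 0.0
time_s: 10.65
tcp_pos: [0.4788, 0.3739, 0.0048]
eef_rot: [-180.0, -0.0, -30.0]
contact_force: [-0.3, -0.4, 2.0]
gripper_width: 0.0075
gripper_force: 50.3
```

```bash
python3 drive.py '[[0,0,-0.004,0,0,0],[0,0,-0.01,0,0,0],[0,0,-0.018,0,0,0],[0,0,-0.027,0,0,0],[0,0,-0.037,0,0,0],[0,0,-0.048,0,0,0],[0,0,-0.06,0,0,0],[0,0,-0.072,0,0,0],[0,0,-0.084,0,0,0],[0,0,-0.094,0,0,0],[0,0,-0.1,0,0,0],[0,0,-0.1,0,0,0]]' - 60
python3 - <<'E'
from h import *
c=cap('wrist','w6');s=cap('scene','s6');t=cap('top','t6')
f=s['frame']; 
cv2.imwrite('pics/six.png',np.hstack([cv2.resize(f[140:260,130:290],(400,300)),cv2.resize(c['frame'],(400,300))])[:,:,::-1])
print(r.get_state()['moment'])
E
```

```text
time_s: 11.65
tcp_pos: [0.4793, 0.3745, 0.1067]
eef_rot: [-179.8, -0.0, -30.0]
contact_force: [-1.6, -0.6, -0.6]
gripper_width: 0.0071
gripper_force: 60.0
[-0.03546092 -0.0681918   0.01428878]
```

View pics/six.png

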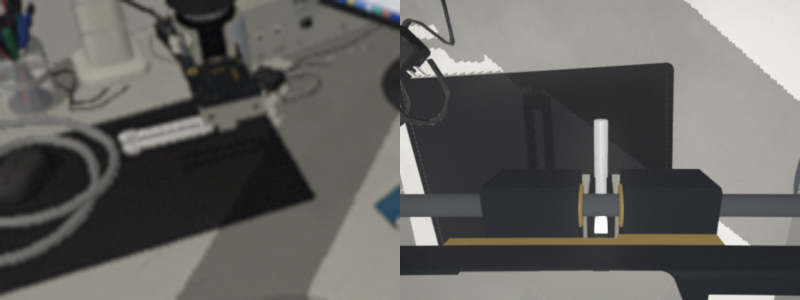

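The fork hangs in the fingers, clear of the mat: tines left of the gripper in the scene crop, stem end at about (320,195) in the wrist view. Now I'll measure its tilt and pose.

```bash
cat >> h.py <<'E'
def held(c,s=None,box=(295,170,345,278)):
    x0,y0,x1,y1=box; g=cv2.cvtColor(c['frame'],cv2.COLOR_RGB2GRAY)
    pts=[]
    zt=r.get_state()['tcp_pos'][2]
    ys,xs=np.mgrid[y0:y1,x0:x1]; P=depthpts(c,np.c_[xs.ravel(),ys.ravel()]); ok=(np.abs(P[:,2]-zt-.008)<.02)
    P=P[ok]; uv=np.c_[xs.ravel(),ys.ravel()][ok]
    for y in range(y0,y1):
        k=uv[:,1]==y
        if 5<k.sum()<30: q=P[k]; pts.append([*q[:,:2].mean(0),np.percentile(q[:,2],85),k.sum(),y])
    return np.array(pts)
E
python3 - <<'E'
from h import *
c=pickle.load(open('pics/w6.pkl','rb')); p=held(c); print(p[::6].round(4)); 
st=r.get_state(); A=R.from_euler('xyz',st['eef_rot'],degrees=True); q=A.inv().apply(p[:,:3]-st['tcp_pos']); print(q[::6].round(4))
k=q[:,0]>.015
print('dz/dx,dy/dx',np.polyfit(q[k,0],q[k,2],1),np.polyfit(q[k,0],q[k,1],1), 'stem end x',q[:,0].max())
for n in('t6','s6'):
    s=pickle.load(open(f'pics/{n}.pkl','rb')); ys,xs=np.mgrid[0:480,0:640]; P=depthpts(s,np.c_[xs.ravel(),ys.ravel()])
    Q=A.inv().apply(P-st['tcp_pos']); hsv=s['frame'].reshape(-1,3).min(1)
    k=(Q[:,0]<-.04)&(Q[:,0]>-.2)&(abs(Q[:,1])<.025)&(abs(Q[:,2])<.04)&(hsv>100); print(n,k.sum(),'min x',Q[k,0].min(),'ymed',Q[k,1].mean(),np.polyfit(Q[k,0],Q[k,2],1),Q[k,2].min(),Q[k,2].max())
E
```

```text
[[5.210e-01 3.500e-01 1.100e-01 1.000e+01 1.900e+02]
 [5.197e-01 3.507e-01 1.163e-01 2.200e+01 1.960e+02]
 [5.176e-01 3.519e-01 1.164e-01 2.200e+01 2.020e+02]
 [5.156e-01 3.531e-01 1.163e-01 2.200e+01 2.080e+02]
 [5.135e-01 3.543e-01 1.162e-01 2.200e+01 2.140e+02]
 [5.113e-01 3.555e-01 1.163e-01 2.200e+01 2.200e+02]
 [5.093e-01 3.567e-01 1.165e-01 2.200e+01 2.260e+02]
 [5.071e-01 3.580e-01 1.160e-01 2.200e+01 2.320e+02]
 [5.050e-01 3.592e-01 1.165e-01 2.200e+01 2.380e+02]
 [5.027e-01 3.605e-01 1.158e-01 2.200e+01 2.440e+02]
 [5.005e-01 3.618e-01 1.162e-01 2.200e+01 2.500e+02]
 [4.984e-01 3.630e-01 1.161e-01 2.200e+01 2.560e+02]
 [4.961e-01 3.643e-01 1.158e-01 2.200e+01 2.620e+02]
 [4.938e-01 3.656e-01 1.158e-01 2.200e+01 2.680e+02]
 [4.916e-01 3.669e-01 1.161e-01 2.200e+01 2.740e+02]]
[[ 0.0487 -0.001  -0.0059]
 [ 0.0472 -0.001  -0.0121]
 [ 0.0448 -0.001  -0.0122]
 [ 0.0424 -0.001  -0.0122]
 [ 0.04   -0.001  -0.012 ]
 [ 0.0375 -0.001  -0.0121]
 [ 0.0351 -0.001  -0.0124]
 [ 0.0326 -0.001  -0.0119]
 [ 0.0302 -0.001  -0.0124]
 [ 0.0275 -0.001  -0.0117]
 [ 0.025  -0.001  -0.0121]
 [ 0.0225 -0.001  -0.012 ]
 [ 0.0199 -0.001  -0.0117]
 [ 0.0173 -0.001  -0.0117]
 [ 0.0147 -0.001  -0.012 ]]
dz/dx,dy/dx [ 0.01725037 -0.01244256] [-0.00077356 -0.00095453] stem end x 0.0486983087256329
t6 176 min x -0.13284433714386606 ymed 0.0018563598992119774 [ 0.0021555 -0.0085443] -0.016955067460698678 0.0010107376437690611
s6 202 min x -0.13451524000113563 ymed 0.000805275118077 [ 0.00545695 -0.00783908] -0.019435248103076366 0.0029370429457738806
```

```bash
python3 -c "
from h import *
s=r.get_state();print(s['tcp_pos'],s['joints'])
go([.46,0,.23],-118);go([.386,-.36,.23],-206,P=[.46,0,.23],Y=-118)"
```

```text
[0.47835351 0.37345584 0.10416418] [ 5.63945359e+01  2.01787657e+01 -1.71657891e+01 -1.74169612e-02
 -5.26941436e+01  3.57360485e+00]
row [0.171, 0.3326, -0.1257, 0.04, -0.02, 87.96] rows>= 9.460751264122171 12.284579297338901
row [0.3526, -0.1037, -0.0, 0.0, -0.0, 88.0] rows>= 8.813593999184837 12.290502793296088
```

```bash
python3 drive.py '[[0,0,-0.02,0,0,0],[0,0,-0.045,0,0,0],[0,0,-0.07,0,0,0],[0,0,-0.095,0,0,0],[0,0,-0.115,0,0,0],[0,0,-0.125,0,0,0],[0.01,0.02,-0.126,0,0,5],[0.024,0.046,-0.126,0,0,11],[0.038,0.073,-0.126,0,0,17],[0.052,0.1,-0.126,0,0,23],[0.066,0.127,-0.126,0,0,30],[0.08,0.154,-0.126,0,0,37]]'
python3 -c "
from h import *
go([.46,0,.23],-118)"
```

```text
time_s: 12.8
tcp_pos: [0.4699, 0.1987, 0.2292]
eef_rot: [179.9, -0.0, -67.4]
contact_force: [1.2, -0.1, -1.0]
gripper_width: 0.0069
gripper_force: 60.0
row [0.1796, 0.0857, -0.0005, 0.1, -0.08, 50.64] rows>= 4.771688325855381 7.072029314481218
```

```bash
python3 drive.py '[[0.023,0.011,0,0,0,6],[0.046,0.022,0,0,0,12],[0.068,0.033,0,0,0,18],[0.09,0.043,0,0,0,24],[0.113,0.054,0,0,0,31],[0.136,0.065,0,0,0,38],[0.158,0.075,0,0,0,45],[0.18,0.086,0,0,0,50.6],[0.18,0.086,0,0,0,50.6],[0.18,0.086,0,0,0,50.6]]'
python3 - <<'E'
from h import *
c=cap('wrist','w7'); p=held(c); st=r.get_state(); A=R.from_euler('xyz',st['eef_rot'],degrees=True); q=A.inv().apply(p[:,:3]-st['tcp_pos']); q=q[5:]
print(st['tcp_pos'],st['gripper_width'],q[::15].round(4),np.polyfit(q[:,0],q[:,2],1),np.polyfit(q[:,0],q[:,1],1),q[:,0].max())
go([.386,-.36,.23],-206)
E
```

```text
time_s: 13.63
tcp_pos: [0.4612, 0.0, 0.2296]
eef_rot: [179.9, -0.1, -117.7]
contact_force: [0.1, -0.8, -1.0]
gripper_width: 0.0072
gripper_force: 60.0
[0.46145961 0.00071366 0.22974601] 0.007140231366321124 [[ 0.0482  0.0004 -0.0095]
 [ 0.0423  0.0004 -0.0097]
 [ 0.0362  0.0002 -0.0091]
 [ 0.03    0.0001 -0.0092]
 [ 0.0236  0.0001 -0.0093]
 [ 0.0173  0.0003 -0.0094]] [-0.00795669 -0.00908734] [3.70925996e-03 9.82015366e-05] 0.04824595366778662
row [0.3545, -0.1005, -0.0, 0.01, -0.09, 88.36] rows>= 8.837461159732017 12.340124438946695
```

```bash
python3 drive.py '[[0.02,-0.006,0,0,0,5],[0.045,-0.013,0,0,0,11],[0.07,-0.02,0,0,0,17],[0.095,-0.027,0,0,0,23],[0.12,-0.034,0,0,0,29],[0.145,-0.041,0,0,0,35],[0.17,-0.048,0,0,0,41],[0.195,-0.055,0,0,0,47],[0.22,-0.062,0,0,0,53],[0.245,-0.07,0,0,0,59],[0.27,-0.077,0,0,0,65],[0.29,-0.082,0,0,0,71]]'
python3 drive.py '[[0,0,0,0,0,6],[0,0,0,0,0,12],[0,0,0,0,0,17],[0,0,0,0,0,17.4],[0,0,0,0,0,17.4]]'
python3 - <<'E'
from h import *
s=r.get_state(); print(s['joints'].round(1))
go([.3857,-.3606,.13],-206.2)
E
```

```text
time_s: 14.68
tcp_pos: [0.4001, -0.2946, 0.23]
eef_rot: [180.0, -0.1, 171.2]
contact_force: [0.2, 0.1, -1.4]
gripper_width: 0.0073
gripper_force: 60.0
time_s: 15.1
tcp_pos: [0.4004, -0.2932, 0.2301]
eef_rot: [-180.0, -0.0, 154.2]
contact_force: [0.8, 0.6, -0.8]
gripper_width: 0.0069
gripper_force: 60.0
[ -13.5    3.4  -20.9   -0.   -65.7 -102.3]
row [-0.0162, -0.067, 0.1001, -0.0, -0.05, 0.39] rows>= 2.915185674560532 0.055034654022954925
```

Approach at 0.13 m (tips well above the microphone), then check with the cameras.

```bash
python3 drive.py '[[-0.005,-0.02,0,0,0,0.4],[-0.01,-0.04,0,0,0,0.4],[-0.016,-0.06,0,0,0,0.4],[-0.016,-0.067,0.01,0,0,0.4],[-0.016,-0.067,0.03,0,0,0.4],[-0.016,-0.067,0.055,0,0,0.4],[-0.016,-0.067,0.08,0,0,0.4],[-0.016,-0.067,0.095,0,0,0.4],[-0.016,-0.067,0.1,0,0,0.4],[-0.016,-0.067,0.1,0,0,0.4],[-0.016,-0.067,0.1,0,0,0.4]]'
cat > chk.py <<'E'
from h import *
t=cap('top','t8');s=cap('scene','s8'); st=r.get_state(); A=R.from_euler('xyz',st['eef_rot'],degrees=True)
M=np.array([.4945,-.4142,.064]); u=np.array([np.cos(np.radians(-26.2)),np.sin(np.radians(-26.2)),0]); v=np.array([-u[1],u[0],0])
tip=A.apply([-.1213,0,-0.001*-1])+st['tcp_pos']; print('tcp',st['tcp_pos'],'pred tip-mic along,across,z',(tip-M)@u,(tip-M)@v,tip[2]-M[2])
for n,c in(('t',t),('s',s)):
    ys,xs=np.mgrid[0:480,0:640]; P=depthpts(c,np.c_[xs.ravel(),ys.ravel()]); D=P-M; g=c['frame'].reshape(-1,3).min(1)
    a,b=D@u,D@v; zu=st['tcp_pos'][2]
    k=(a>-.08)&(a<.03)&(abs(b)<.03)&(P[:,2]>zu-.004)&(P[:,2]<zu+.02)
    w=k&(a>-.01); print(n,k.sum(),'tine end along',a[k].max(),'across mid',(b[w].max()+b[w].min())/2,b[w].min(),b[w].max(),'z top',np.median(P[k,2]),np.polyfit(a[k],P[k,2],1))
cv2.imwrite('pics/s8c.png',np.hstack([cv2.resize(t['frame'][180:285,370:510],(400,300)),cv2.resize(s['frame'][255:375,350:510],(400,300))])[:,:,::-1])
go([.3857,-.3606,.075],-206.2)
E
python3 chk.py
```

```text
time_s: 16.02
tcp_pos: [0.3855, -0.361, 0.131]
eef_rot: [-180.0, 0.0, 153.7]
contact_force: [0.3, -0.4, -0.7]
gripper_width: 0.0071
gripper_force: 60.0
tcp [ 0.3859431  -0.36132707  0.13183295] pred tip-mic along,across,z 0.0005540279702746151 -0.00082770274201005 0.06708213716640657Traceback (most recent call last):
  File "chk.py", line 9, in <module>
    w=k&(a>-.01); print(n,k.sum(),'tine end along',a[k].max(),'across mid',(b[w].max()+b[w].min())/2,b[w].min(),b[w].max(),'z top',np.median(P[k,2]),np.polyfit(a[k],P[k,2],1))
                                                   ~~~~~~~~^^
    return umr_maximum(a, axis, None, out, keepdims, initial, where)
ValueError: zero-size array to reduction operation maximum which has no identity
```

```bash
sed -i "s/^    w=k&(a>-.01); /    w=k\&(a>-.01)\n    if w.sum()<5: print(n,'hidden'); continue\n    /" chk.py; python3 chk.py
```

```text
tcp [ 0.38576618 -0.3613134   0.13178329] pred tip-mic along,across,z 0.00038909303970616573 -0.0009711666696128205 0.0670467599668092
t hidden
s 126 tine end along 0.013660618643346396 across mid -0.003198879176326149 -0.021755435883848113 0.015357677531195815 z top 0.1383751736506471 [-0.00206744  0.13817763]
row [0.0005, 0.0006, 0.0568, 0.0, 0.12, -0.2] rows>= 1.3618180439336929 0.032571120040805875
```

View pics/s8c.png

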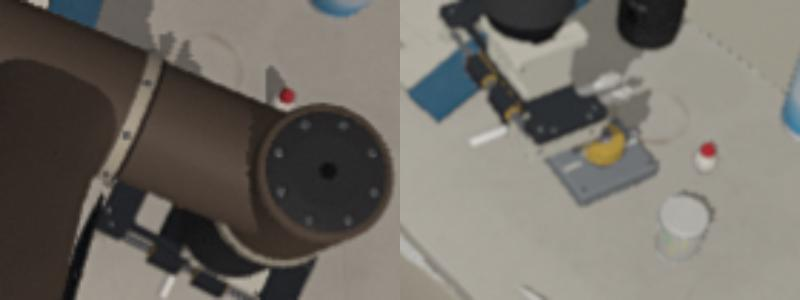

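```bash
python3 drive.py '[[0,0.0015,0.006,0,0,0],[0,0.0015,0.014,0,0,0],[0,0.0015,0.022,0,0,0],[0,0.0015,0.03,0,0,0],[0,0.0015,0.037,0,0,0],[0,0.0015,0.043,0,0,0],[0,0.0015,0.048,0,0,0],[0,0.0015,0.052,0,0,0],[0,0.0015,0.054,0,0,0],[0,0.0015,0.055,0,0,0],[0,0.0015,0.055,0,0,0],[0,0.0015,0.055,0,0,0]]'
python3 drive.py '[[0,0,0,0,0,0],[0,0,0,0,0,0],[0,0,0,0,0,0],[0,0,0,0,0,0],[0,0,0,0,0,0],[0,0,0,0,0,0]]'
python3 chk.py
python3 - <<'E'
from h import *
c=cap('wrist','w9'); p=held(c); st=r.get_state(); A=R.from_euler('xyz',st['eef_rot'],degrees=True); q=A.inv().apply(p[:,:3]-st['tcp_pos'])[5:]
print(q[::20].round(4),np.polyfit(q[:,0],q[:,2],1),np.polyfit(q[:,0],q[:,1],1),q[:,0].max(),st['gripper_width'],st['qd'],st['eef_rot'])
E
```

```text
time_s: 17.22
tcp_pos: [0.3858, -0.3598, 0.0759]
eef_rot: [180.0, 0.0, 153.6]
contact_force: [0.3, -0.1, -1.5]
gripper_width: 0.0072
gripper_force: 60.0
time_s: 17.72
tcp_pos: [0.3857, -0.3598, 0.0757]
eef_rot: [180.0, 0.0, 153.6]
contact_force: [0.8, -0.4, -0.9]
gripper_width: 0.0069
gripper_force: 60.0
tcp [ 0.38571085 -0.35974712  0.07566785] pred tip-mic along,across,z -0.0003541214792432543 0.000341806547146204 0.010678575595353137
t hidden
s 128 tine end along 0.012256105649179354 across mid 0.00017665140228338531 -0.018177334127102894 0.018530636931669665 z top 0.08177907179578803 [-0.01558045  0.0813446 ]
row [-0.0004, -0.0008, 0.0007, -0.0, 0.01, -0.23] rows>= 0.02597843928550774 0.03203236940179943
[[ 0.0473  0.0002 -0.0096]
 [ 0.0393 -0.     -0.0097]
 [ 0.0312  0.     -0.0093]
 [ 0.0227  0.     -0.0096]
 [ 0.0141  0.     -0.0094]] [-0.01131634 -0.00918631] [ 1.41599432e-03 -2.36173655e-05] 0.04728050890904995 0.007015071901356047 [-0.02988537  0.02047525  0.03831866 -0.04119785  0.01654939  0.04274486] [1.79999538e+02 6.28676128e-04 1.53564095e+02]
```

```bash
python3 -c "
from plant import r
print(r.close_job())"
```

```text
the job is handed in; nothing more can be done
None
```

The job is handed in; `close_job()` gave no verdict. In the last measurements the ring's mark was within 0.4° of the white line, and the fork was held by its stem, level and still, its weights centred within about 1 mm of the microphone's axis and about 10 mm above it.

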